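Hang up the red key case at the control desk

TASK

Tidy the control desk: hang the red key case by its carrying handle on the two-pronged hook of the steel stand, so that the handle rests on both prongs, inside their upturned tips, and the case hangs level, still and clear of the desk. Leave the blue case and the grey case standing where they are.

Things in the scene. Friction and masses are not known exactly. Their poses are not given: they have to be found in the camera images.
- red_case: Red case, brass key emblem, 0.25-0.45 kg, upright. Body 70 (x) x 150 (y) x 60 mm high. Fixed black arched handle: level bar 12 x 12 mm along y over the case's centre, underside 115, top 127 mm above the case's underside; end posts leave 122 mm clear; 55 mm gap below it. Pinch the bar mid-length from above, closing along x; grip firmly, carry smoothly: it can swing. Origin: centre of underside, z up.
- hook_stand: Fixed steel stand. Origin: under its column on the desk, z up. Two level yellow prongs 8 mm thick at y = -38 and +38 mm, tops 185 mm high, run from the column (22 mm thick, x = 0) to x = -105, then turn up to tips at x = -115, 203 mm high (tallest). Base 12 mm thick. Bring the handle, bar along y, in along +x, prongs between bar and case top; lower it at about x = -70, y = 0.
- blue_case: Blue case, same shape and sizes as the red one, white pad on its lid. A bystander: leave it. Handle top 127 mm high. Origin: centre of underside.
- grey_case: Grey case, same shape and sizes as the red one, white pad on its lid. A bystander: leave it. Handle top 127 mm high. Origin: centre of underside.
Not all that is in view belongs to the job. Of the things that look like the red_case, the largest one is meant.

How it is judged (in metres and radians):
At the end, for the whole second after the job is handed in: The red case hangs on the stand by its handle: bar on both prongs inside the tips (case underside 60 to 80 mm above the desk, case centre 0 to 125 mm in front of the column and within 30 mm of the stand's middle line), tilted less than 12 degrees, at rest, borne by the stand (z of red_case in the frame of hook_stand between 0.06 and 0.08 m and x of red_case in the frame of hook_stand between -0.125 and 0 m and y of red_case in the frame of hook_stand between -0.03 and 0.03 m and angle between red_case's own z axis and vertical below 0.21 rad and contact force between red_case and hook_stand above 1 N and linear speed of red_case below 0.03 m/s and angular speed of red_case below 0.3 rad/s); the robot touches nothing.
It fails at once if the blue or the grey case is moved by more than 30 mm or tipped over (distance of any of blue_case, grey_case from where it was at the start of the episode above 0.03 m or angle between any of blue_case, grey_case's own z axis and vertical above 0.35 rad).
It also fails if it takes over 43 s, if anything falls off the work surface, if the arm or the gripper's body presses on something with over 40 N, if the wrist force passes 120 N, or if a joint passes its speed limit or range.

ROBOT

A 7-joint arm with a two-finger parallel gripper is mounted at the origin on the work surface. World frame = base frame: x ahead of the robot, y to its left, z up, the work surface at z = 0. Lengths are in mm, angles in rad, forces in N, time in s.
With the tool pointing down it reaches from about 425 to 800 mm from the base axis. Payload 8.3 kg.
Tool frame: the origin (TCP) lies between the finger pads; the fingertips stand 25 mm ahead of it and the grasp point (between the pads) lies 6 mm ahead of it; z points along the fingers, y is the direction in which the jaws open and shut (so a half turn about z gives the same grasp; the last joint's range is limited). The gripper opens to 85 mm and grips with 20 to 120 N. Pads are 22 mm wide; open, the fingers measure 114 mm over their backs; the gripper's body (76 mm by 85 mm) begins 54 mm behind the grasp point. The pads swing forward as they close: fully open they stand 13 mm farther back than shut.
Start: joints at [-1.301, 0.383, 0.016, 1.37, -0.006, 1.388, -0.046], TCP at [204.131, 590.707, 256.279] pointing down, gripper open.
Joint ranges: [-2.95, 2.95], [-0.25, 2.06], [-1.52, 1.56], [0.18, 2.33], [-1.44, 4.58], [0.02, 2.06], [-3.01, 3.01]. Speed limits (rad/s): [2.39, 2.39, 3.01, 3.01, 3.14, 3.14, 3.14].

INTERFACE

Orientations are given as a unit quaternion [x, y, z, w].
In Python, from cell import observe, grab_frame, workorder gives the robot as it stands. The module is installed in compiled form; this text tells all that it offers.
- The arm moves only by the shell command python3 -m creep 'ROWS' [FORCE]. ROWS is JSON, a list of rows, each a list of 5 numbers: the shift along the tool's x, y, z in mm, then the turn about the tool's z in degrees, then the finger opening in mm, from 0 to 85.4. A call has 1 to 8 rows; each row shifts and turns the commanded pose from where the row before left it, along the tool's axes as they then stand; what a row does not reach is not made up. A row lasts 1/10 s, in which the tool goes at most 50 mm and 8.59 degrees, less where a joint would pass 70% of its speed; a pose out of reach is approached as far as the arm can. A call is refused whole if a number of a shift passes 50 or a number of a turn 8.59, either way. A call with a gripper value outside its range is refused whole. The fingers move at their own pace and stop on an object; FORCE is the grip in N (left out, the last holds). Time passes only in rows, so rows that do not move let the fingers close. It gives the time, the measured TCP pose, the force and the opening at its end, in the units of the state.
- observe(): the state, without advancing time (a new reading comes with each control period).
- grab_frame(name): name is "side" or "top"; returns a dict with "pixels" (420x560x3 uint8, blue, green, red), "K" (3x3 intrinsics, pixels), "k1" (the pictures are not rectified: a ray, as slopes to the right and down, at radius r is drawn at 1 + k1 r^2 times it, then the intrinsics apply), "cam_to_world" (4x4, takes a point from camera to world coordinates). Camera axes: x right, y up, looking along -z (the intrinsics and any distortion apply to the point x, -y, -z); pixel columns grow to the right and rows downward; lengths in mm; the calibration is good to about 2 mm. A picture is of the moment at which its call begins. There is no depth.
- workorder.job_done(): hands the job in, once; it reports no verdict.
The state is a dict: "time_s": time; "joint_pos": joint angles; "dq": joint speeds; "effort": joint torques, N m; "position": TCP position; "orientation": TCP orientation; "ft_force": force on the tool from outside, world axes, zero at the start; "wrist_torque": the same for the moment, N m; "gripper_width": finger opening in mm.
Only numpy, scipy, OpenCV 4.12 (cv2) and the standard library are available. Lean on these libraries where they do the work, as an engineer would, in place of code of your own. Each camera call takes 0.05 s, during which the arm holds its last target.

## Working session

There is one attempt and no reset: what is moved stays moved. The work goes in short steps, Python scripts to look and compute and a shell command to move; the robot and the scene stay as the last step left them, time stands still between calls to the robot, and variables do not carry over. Pictures are saved under pics/ and viewed, and the job is handed in when it is done.

```bash
mkdir -p pics; cat > h.py <<'E'
import numpy as np,cv2
from cell import observe,grab_frame
def save(name,fn):
    f=grab_frame(name);cv2.imwrite(f'pics/{fn}.png',f['pixels']);np.savez(f'pics/{fn}.npz',K=f['K'],k1=f['k1'],T=f['cam_to_world'],p=f['pixels']);return f
def load(fn):
    d=np.load(f'pics/{fn}.npz');return dict(K=d['K'],k1=float(d['k1']),cam_to_world=d['T'],pixels=d['p'])
def ray(f,u,v):
    K=np.array(f['K'],float);p=cv2.undistortPoints(np.array([[[u,v]]],float),K,np.array([f['k1'],0,0,0.])).ravel()
    T=np.array(f['cam_to_world']);d=T[:3,:3]@np.array([p[0],-p[1],-1]);return T[:3,3],d/np.linalg.norm(d)
def plane(f,u,v,z):
    o,d=ray(f,u,v);return o+d*(z-o[2])/d[2]
def proj(f,P):
    T=np.array(f['cam_to_world']);c=T[:3,:3].T@(np.array(P,float)-T[:3,3]);a,b=c[0]/-c[2],-c[1]/-c[2];s=1+f['k1']*(a*a+b*b);K=f['K'];return K[0][0]*a*s+K[0][2],K[1][1]*b*s+K[1][2]
E
python3 - <<'E'
from h import *
for n in('top','side'):
    f=save(n,n+'0');print(n,f['k1'],np.round(f['cam_to_world'],2))
print(observe())
E
```

```text
top -0.02039138839498494 [[-1.00000e-02  1.00000e+00 -8.00000e-02  4.60090e+02]
 [-1.00000e+00 -1.00000e-02  0.00000e+00 -1.52100e+01]
 [ 0.00000e+00  8.00000e-02  1.00000e+00  1.14696e+03]
 [ 0.00000e+00  0.00000e+00  0.00000e+00  1.00000e+00]]
side -0.1770947105915535 [[ 1.0000e+00  4.0000e-02 -3.0000e-02  5.1740e+02]
 [-5.0000e-02  5.4000e-01 -8.4000e-01 -9.7494e+02]
 [-1.0000e-02  8.4000e-01  5.4000e-01  6.6717e+02]
 [ 0.0000e+00  0.0000e+00  0.0000e+00  1.0000e+00]]
{'time_s': 0.1, 'joint_pos': array([-1.30087826,  0.38417665,  0.01639673,  1.37105411, -0.00631687,
        1.38821683, -0.04647848]), 'dq': array([-0.00069734, -0.00172616, -0.00119593, -0.00158384,  0.00146574,
        0.00023147, -0.00032621]), 'effort': array([ 1.86620629e-03, -6.29134226e+01,  8.46624412e-01, -3.72756028e+01,
        1.66074402e-02,  1.03326017e-02,  3.82085864e-05]), 'position': array([204.02649793, 590.31873891, 255.36264571]), 'orientation': array([ 1.65611571e-01,  9.86190647e-01, -8.92010330e-04, -1.40004004e-04]), 'ft_force': array([0.03089466, 0.387765  , 0.39413585]), 'wrist_torque': array([ 0.00372212,  0.04329051, -0.00994082]), 'gripper_width': 85.34506996015848}
```

View pics/top0.png

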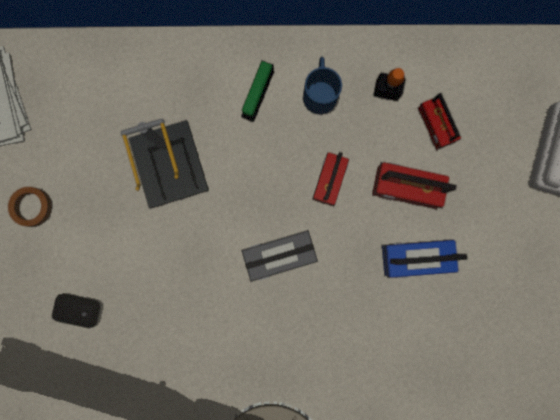

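View pics/side0.png

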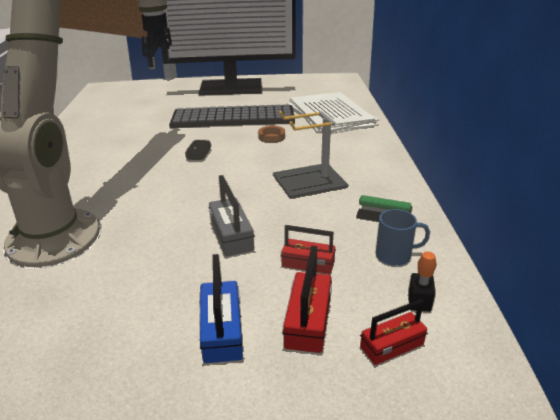

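The scene has three red cases in the top view: a small one at (331,179), a large one at (412,186) and a small one at (440,121). The one at (412,186) is the biggest in both views. I'll measure all three and enlarge it to confirm.

```bash
python3 - <<'E'
from h import *
f=load('top0');p=f['pixels'];hsv=cv2.cvtColor(p,cv2.COLOR_BGR2HSV)
def rep(m,z,name,amin=150):
    m=cv2.morphologyEx(m,cv2.MORPH_CLOSE,np.ones((9,9)))
    for c in cv2.findContours(m,cv2.RETR_EXTERNAL,cv2.CHAIN_APPROX_NONE)[0]:
        if cv2.contourArea(c)<amin: continue
        b=cv2.boxPoints(cv2.minAreaRect(c));w=np.array([plane(f,*q,z)[:2] for q in b])
        print(name,'px',cv2.minAreaRect(c)[0],'ctr',w.mean(0).round(1),'sides',np.linalg.norm(w[1]-w[0]).round(1),np.linalg.norm(w[2]-w[1]).round(1),'dirs',np.degrees(np.arctan2(*(w[1]-w[0])[::-1])).round(1),np.degrees(np.arctan2(*(w[2]-w[1])[::-1])).round(1))
H,S,V=cv2.split(hsv)
rep(((((H<8)|(H>172))&(S>150)&(V>70))*255).astype('uint8'),60,'red')
rep((((H>110)&(H<128)&(S>150)&(V>80))*255).astype('uint8'),60,'blue')
rep((((H>15)&(H<30)&(S>140)&(V>70))*255).astype('uint8'),185,'yellow',40)
a=cv2.resize(p[140:230,350:480],None,fx=6,fy=6,interpolation=cv2.INTER_CUBIC);cv2.imwrite('pics/c1.png',a)
b=cv2.resize(p[105:220,105:220],None,fx=5,fy=5,interpolation=cv2.INTER_CUBIC);cv2.imwrite('pics/c2.png',b)
E
```

```text
red px (412.18609619140625, 184.44866943359375) ctr [ 590.1 -307. ] sides 67.7 147.8 dirs -13.4 -102.7
red px (330.5000305175781, 178.50001525878906) ctr [ 604.2 -131.8] sides 104.1 46.2 dirs -19.0 -109.0
red px (439.90008544921875, 121.30000305175781) ctr [ 727.7 -371.2] sides 44.7 104.3 dirs -63.6 -155.4
blue px (421.65997314453125, 258.3338928222656) ctr [ 432.2 -323. ] sides 145.4 65.7 dirs -85.8 -177.2
yellow px (131.4665985107422, 161.7536163330078) ctr [622.4 260.2] sides 8.0 107.5 dirs -75.9 -165.0
yellow px (169.5988311767578, 150.47267150878906) ctr [643.6 187.6] sides 9.8 110.5 dirs -74.7 -164.2
```

View pics/c1.png

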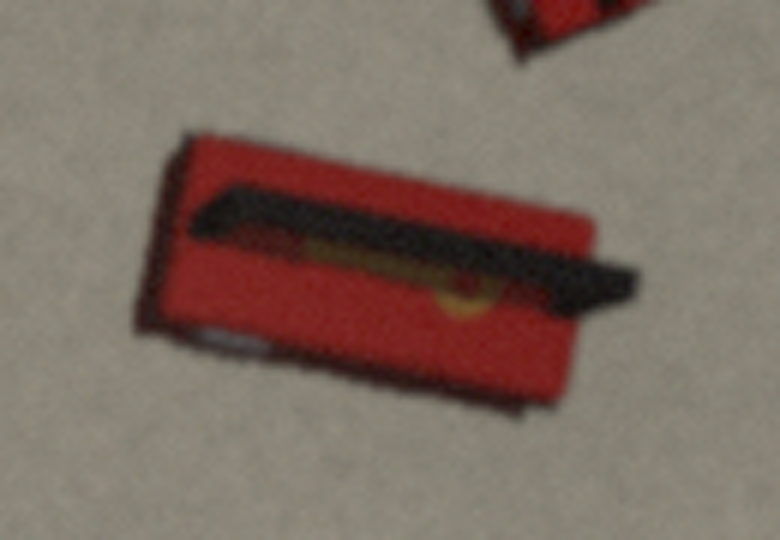

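View pics/c2.png

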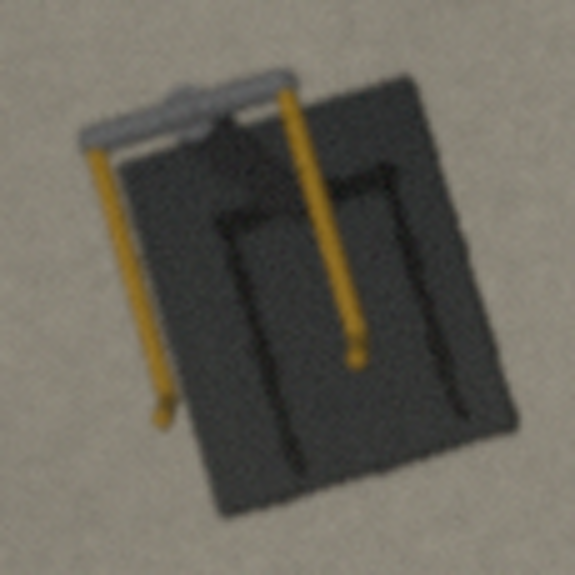

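The crop shows the large red case with its brass emblem at about (422,184) in the full top view. The 148x68 mm fit matches the 150x70 mm given, and the other two red ones measure about 104x46 mm. The second crop shows the stand with its two yellow prongs. Next I'll check the bar and stand in both views.

```bash
python3 - <<'E'
from h import *
f=load('top0');g=load('side0')
def fr(o,yaw):
    y=np.radians(yaw);c,s=np.cos(y),np.sin(y);return lambda P:(o[0]+c*P[0]-s*P[1],o[1]+s*P[0]+c*P[1],P[2])
R=fr((590,-307),-13.0);S=fr((694.7,241),15.5)
pr=[R((0,y,127)) for y in(-67,0,67)]+[R((a,b,60)) for a in(-35,35) for b in(-75,75)]
ps=[S((-115,y,203)) for y in(-38,38)]+[S((-11,y,185)) for y in(-38,38)]+[S((0,0,0))]+[S((0,0,185))]
for h,n,cr in((f,'top',((350,480,140,230),(105,235,105,220))),(g,'side',((270,370,230,360),(260,360,90,200)))):
    for i,(P,c) in enumerate(zip((pr,ps),cr)):
        im=cv2.resize(h['pixels'][c[2]:c[3],c[0]:c[1]],None,fx=5,fy=5,interpolation=cv2.INTER_CUBIC)
        for q in P:
            u,v=proj(h,q);cv2.circle(im,(int((u+.5-c[0])*5),int((v+.5-c[2])*5)),4,(0,255,0),1)
        im=im[:575,:];cv2.imwrite(f'pics/o{n}{i}.png',im)
a=[cv2.imread(f'pics/oside{i}.png') for i in(0,1)];h=min(x.shape[0] for x in a)
cv2.imwrite('pics/o_side.png',cv2.resize(np.hstack([x[:h] for x in a]),None,fx=.79,fy=.79))
a=[cv2.imread(f'pics/otop{i}.png') for i in(0,1)];h=min(x.shape[0] for x in a)
cv2.imwrite('pics/o_top.png',cv2.resize(np.hstack([x[:h] for x in a]),None,fx=.6,fy=.6))
E
```

```text
(no output)
```

View pics/o_side.png

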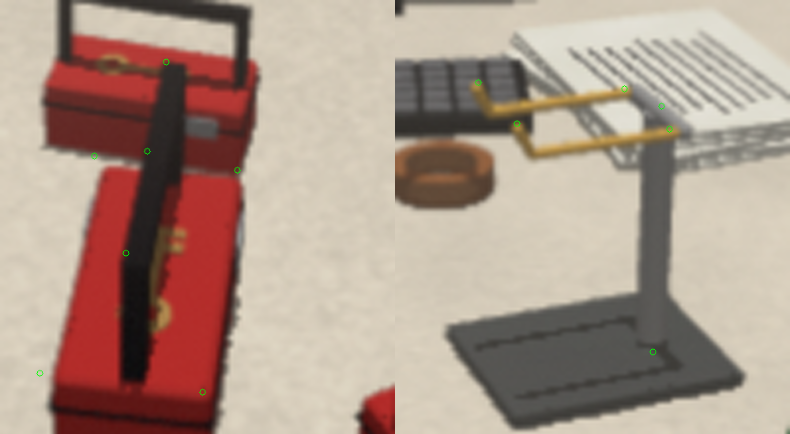

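View pics/o_top.png

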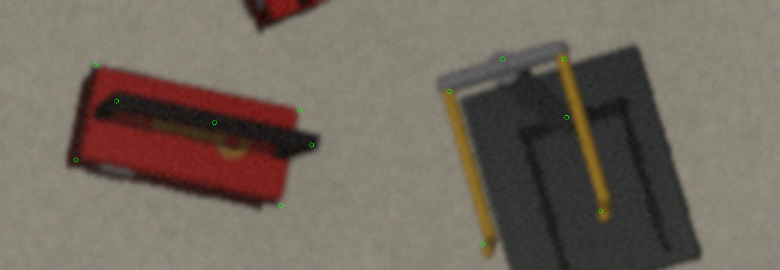

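```bash
python3 - <<'E'
from h import *
g=load('side0');f=load('top0')
print(g['K'],f['K'])
# side picks: body top corners (upscaled 3.95, crop origin 270,230)
def px(a,b,s=3.95,o=(270,230)): return o[0]+a/s-.5,o[1]+b/s-.5
for n,q in dict(farL=(103,170),farR=(240,178),nearL=(54,385),nearR=(217,388)).items(): print(n,plane(g,*px(*q),60).round(1))
for n,q in dict(TL=(95,66),TR=(300,107),BL=(78,160),BR=(277,205)).items(): print(n,plane(f,*px(q[0],q[1],3,(350,140)),60).round(1))
# bar top: far end (173,63) mid near(133,252)?
for n,q in dict(farbar=(174,64),nearbar=(133,252)).items(): print(n,plane(g,*px(*q),127).round(1))
im=g['pixels'][230:370,260:350];im=cv2.resize(im,None,fx=4.2,fy=4.2,interpolation=cv2.INTER_CUBIC);im=cv2.convertScaleAbs(im,alpha=2);cv2.imwrite('pics/s2.png',im)
im=f['pixels'][155:215,365:465];im=cv2.resize(im,None,fx=7,fy=7,interpolation=cv2.INTER_CUBIC);im=cv2.convertScaleAbs(im,alpha=2.5);cv2.imwrite('pics/t2.png',im)
E
```

```text
[[497.78042921   0.         279.82454418]
 [  0.         497.78042921 214.45364083]
 [  0.           0.           1.        ]] [[510.90498185   0.         277.4940905 ]
 [  0.         510.90498185 205.87764177]
 [  0.           0.           1.        ]]
farL [ 576.1 -236.9   60. ]
farR [ 641.6 -247.6   60. ]
nearL [ 544.5 -379.6   60. ]
nearR [ 613.6 -386.    60. ]
TL [ 640.2 -241.4   60. ]
TR [ 609.7 -388.1   60. ]
BL [ 572.5 -227.7   60. ]
BR [ 539.3 -369.2   60. ]
farbar [ 608.3 -243.6  127. ]
nearbar [ 577.9 -371.9  127. ]
```

View pics/s2.png

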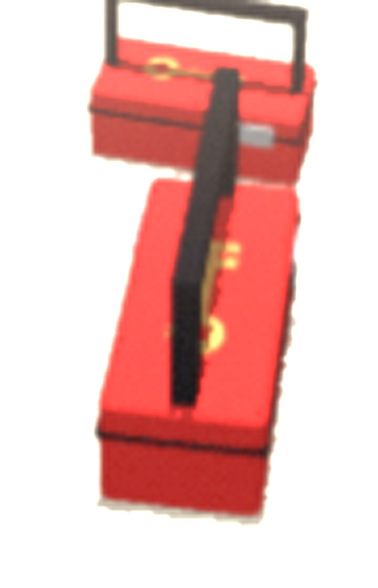

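View pics/t2.png

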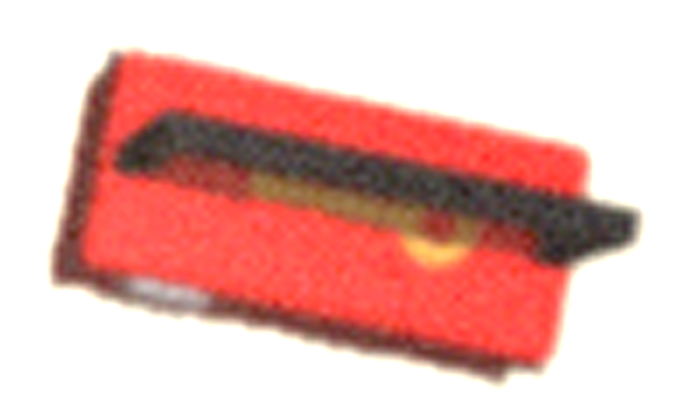

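Both views agree to about 4 mm. The red bar centre is near (592,-309), with the case's x axis at about -13°. The stand's column is near (695,241), with its x axis at +15.5°, and its overlay points lie on the prongs in both views. I'll now swing round at constant height.

```bash
python3 -m creep '[[-20,0,0,2,85],[-43,-1.5,0,4,85],[-43,-1.5,0,4,85],[-43,-1.5,0,4,85],[-43,-1.5,0,4,85],[-43,-1.5,0,4,85],[-43,-1.5,0,4,85],[-43,-1.5,0,4,85]]' 60
```

```text
time_s: 0.9
position: [469.2, 410.6, 255.9]
orientation: [0.417, 0.909, -0.0, 0.0]
ft_force: [-0.2, 0.7, -0.0]
gripper_width: 85.2
```

```bash
python3 -m creep '[[-43,-1.5,0,4,85],[-43,-1.5,0,4,85],[-43,-1.5,0,4,85],[-43,-1.5,0,4,85],[-43,-1.5,0,4,85],[-43,-1.5,0,4,85],[-43,-1.5,0,4,85],[-43,-1.5,0,4,85]]' && python3 -m creep '[[-43,-1.5,0,3,85],[-43,-1.5,0,3,85],[-43,-1.5,0,3,85],[-43,-1.5,0,3,85],[-43,-1.5,0,3,85],[-30,0,0,2,85],[-10,0,0,1,85],[0,0,0,0,85]]'
cat >> h.py <<'E'
def goto(x,y,z,yaw):
    o=observe();q=o['orientation'];from scipy.spatial.transform import Rotation as R
    M=R.from_quat(q).as_matrix();d=M.T@(np.array([x,y,z])-o['position']);a=np.degrees(np.arctan2(M[1,1],M[0,1]))
    print('t',round(o['time_s'],2),'pos',o['position'].round(1),'jaw',a.round(2),'tool shift',d.round(1),'turn',round(((a-yaw)+90)%180-90,2),'F',np.round(o['ft_force'],1),'w',round(o['gripper_width'],1),'zaxis',M[:,2].round(3))
E
python3 -c "
from h import *
goto(592,-309,127,-13)"
```

```text
time_s: 1.7
position: [610.9, 101.7, 256.0]
orientation: [0.652, 0.758, -0.0, 0.0]
ft_force: [0.5, -0.3, 0.5]
gripper_width: 84.9
time_s: 2.5
position: [608.5, -152.5, 256.2]
orientation: [0.762, 0.647, -0.001, 0.0]
ft_force: [0.0, 0.5, 0.0]
gripper_width: 85.1
t 2.5 pos [ 608.5 -152.5  256.2] jaw -9.36 tool shift [-157.     9.2  129.4] turn 3.64 F [0.  0.5 0. ] w 85.1 zaxis [-0.001 -0.001 -1.   ]
```

```bash
python3 -m creep '[[-30,2,0,1,85],[-35,2,0,1,85],[-35,2,0,1,85],[-30,2,0,0.6,85],[-18,1,0,0,85],[-7,0,0,0,85],[0,0,0,0,85]]'
python3 -c "
from h import *
goto(592,-309,127,-13)
save('top','top1');save('side','side1')"
```

```text
time_s: 3.2
position: [589.2, -302.8, 256.0]
orientation: [0.781, 0.625, 0.0, -0.0]
ft_force: [0.1, 0.3, -0.0]
gripper_width: 84.9
t 3.2 pos [ 589.2 -302.8  256. ] jaw -12.63 tool shift [ -5.5   4.2 129. ] turn 0.37 F [ 0.1  0.3 -0. ] w 84.9 zaxis [-0.  0. -1.]
```

View pics/side1.png

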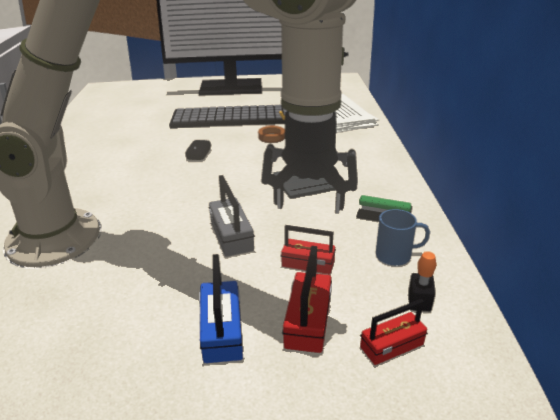

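The side view shows the open gripper, with fingertips at about (280,200) and (337,205), above and in line with the red handle top at (312,250). I'll descend.

```bash
python3 -m creep '[[-5,4,10,0.4,85],[0,0,25,0,85],[0,0,30,0,85],[0,0,28,0,85],[0,0,20,0,85],[0,0,11,0,85],[0,0,5,0,85],[0,0,0,0,85]]' 60
python3 -c "
from h import *
goto(592,-309,127,-13)
save('top','top2');f=save('side','side2')
cv2.imwrite('pics/s2c.png',cv2.resize(f['pixels'][200:370,230:400],None,fx=3.5,fy=3.5))"
```

```text
time_s: 4.1
position: [591.9, -308.8, 127.0]
orientation: [0.783, 0.622, -0.0, -0.0]
ft_force: [-0.2, 0.0, 0.9]
gripper_width: 85.1
t 4.1 pos [ 591.9 -308.8  127. ] jaw -13.03 tool shift [-0.2  0.2  0. ] turn -0.03 F [-0.2  0.   0.9] w 85.1 zaxis [-0.  0. -1.]
```

View pics/s2c.png

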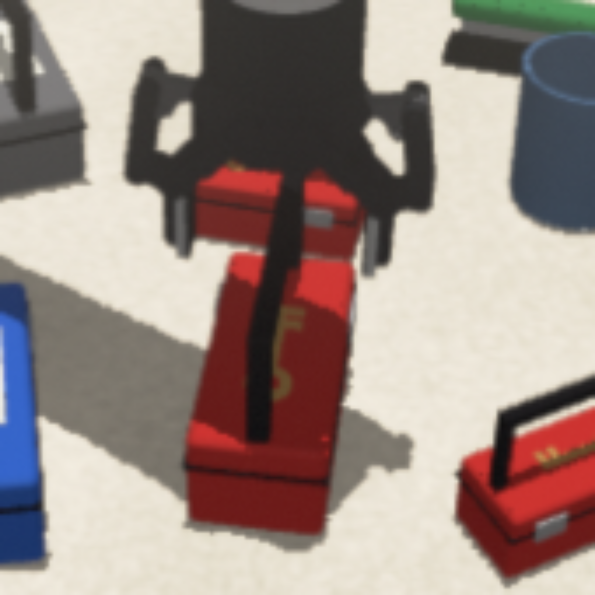

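```bash
python3 -c "
from h import *
f=load('side2')
for P in((592,-309,121),(592,-309,102),(592-50,-309+11,102),(592+50,-309-11,102),(592+14,-247,127),(592-14,-371,127)):
  u,v=proj(f,P);print(P,((u-230)*3.5).round(),((v-200)*3.5).round())
f=load('top2');cv2.imwrite('pics/t2c.png',cv2.resize(f['pixels'][120:250,330:500],None,fx=4,fy=4))"
```

```text
(592, -309, 121) 273.0 249.0
(592, -309, 102) 272.0 279.0
(542, -298, 102) 171.0 269.0
(642, -320, 102) 375.0 289.0
(606, -247, 127) 289.0 164.0
(578, -371, 127) 256.0 325.0
```

View pics/t2c.png

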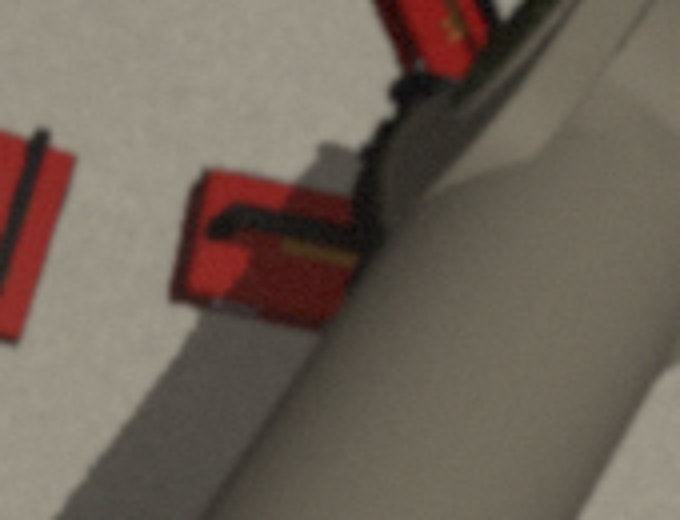

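The fingers straddle the bar near its middle. The tips sit 13 mm back while open, as the text says. I'll close.

```bash
python3 -m creep '[[0,0,0,0,0],[0,0,0,0,0],[0,0,0,0,0],[0,0,0,0,0],[0,0,0,0,0],[0,0,0,0,0],[0,0,0,0,0],[0,0,0,0,0]]' 80; python3 -m creep '[[0,0,0,0,0],[0,0,-2,0,0],[0,0,-5,0,0],[0,0,-10,0,0],[0,0,-12,0,0],[0,0,-12,0,0],[0,0,-12,0,0],[0,0,-12,0,0]]'
python3 -c "
from h import *
goto(592,-309,127,-13)
f=save('side','side3')
cv2.imwrite('pics/s3c.png',cv2.resize(f['pixels'][160:370,230:400],None,fx=2.8,fy=2.8))"
```

```text
time_s: 5.0
position: [592.0, -309.2, 127.5]
orientation: [0.783, 0.622, 0.0, 0.0]
ft_force: [2.0, -0.6, 1.4]
gripper_width: 10.3
time_s: 5.8
position: [591.8, -309.3, 193.8]
orientation: [0.783, 0.622, 0.0, 0.0]
ft_force: [-0.1, -0.4, -4.0]
gripper_width: 10.2
t 5.8 pos [ 591.8 -309.3  193.8] jaw -13.07 tool shift [ 0.3  0.1 66.8] turn -0.07 F [-0.1 -0.4 -4. ] w 10.2 zaxis [ 0.001 -0.    -1.   ]
```

View pics/s3c.png

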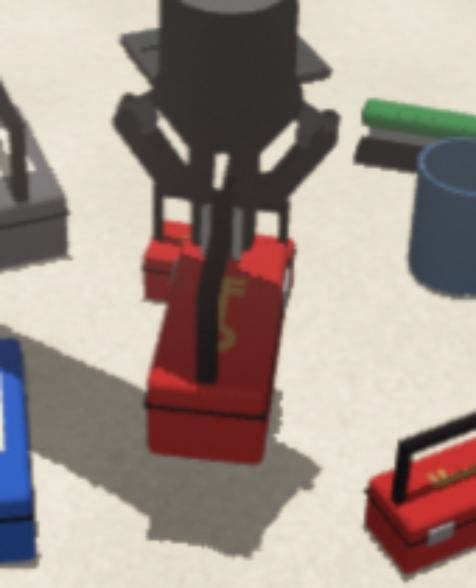

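The case is held: opening 10.2 mm, about 4 N of weight, hanging level. I'll lift it higher while starting to turn towards the stand's heading.

```bash
python3 -m creep '[[0,0,-12,-0.5,0],[0,0,-12,-1,0],[0,0,-12,-2,0],[0,0,-12,-2,0],[0,0,-12,-2,0],[0,0,-12,-2,0],[3,0,-8,-2,0],[7,0,-4,-2,0]]'; python3 -c "
from h import *
goto(502,187.6,277,15.5)"
```

```text
time_s: 6.65
position: [592.0, -299.8, 277.5]
orientation: [0.704, 0.71, -0.0, 0.001]
ft_force: [-0.5, -0.1, -3.6]
gripper_width: 10.2
t 6.65 pos [ 592.  -299.8  277.5] jaw 0.53 tool shift [ 4.882e+02 -8.550e+01 -1.000e-01] turn -14.97 F [-0.5 -0.1 -3.6] w 10.2 zaxis [ 0.001 -0.001 -1.   ]
```

```bash
python3 -m creep '[[14,-1,0,-1,0],[20,-1,0,-1,0],[25,-1,0,-1,0],[28,-1,0,-1,0],[28,-1,0,-1,0],[28,-1,0,-1,0],[28,-1,0,-1,0],[28,-1,0,-1,0]]'; python3 -m creep '[[28,-1,0,-1,0],[28,-1,0,-1,0],[28,-1,0,-1,0],[28,-1,0,-1,0],[28,-1,0,-1,0],[28,-1,0,-1,0],[27,-1,0,-1,0],[25,-1,0,0,0]]';python3 -c "
from h import *
goto(502,187.6,277,15.5)"
```

```text
time_s: 7.45
position: [568.4, -98.6, 275.6]
orientation: [0.652, 0.758, -0.0, -0.001]
ft_force: [0.9, 0.7, -4.3]
gripper_width: 10.5
time_s: 8.25
position: [514.5, 114.5, 275.7]
orientation: [0.604, 0.797, -0.0, -0.0]
ft_force: [-0.4, 0.2, -3.4]
gripper_width: 10.2
t 8.25 pos [514.5 114.5 275.7] jaw 15.63 tool shift [73.8  7.6 -1.3] turn 0.13 F [-0.4  0.2 -3.4] w 10.2 zaxis [-0.001  0.    -1.   ]
```

```bash
python3 -m creep '[[20,2,0,0,0],[17,2,0,0,0],[13,1,3,0,0],[9,0,6,0,0],[5,0,9,0,0],[2,0,10,0,0],[0,0,8,0,0],[0,0,6,0,0]]';python3 -m creep '[[0,0,3,0,0],[0,0,1,0,0],[0,0,0,0,0],[0,0,0,0,0]]';python3 -c "
from h import *
goto(502,187.6,229,15.5)
f=save('side','side4');g=save('top','top4')
cv2.imwrite('pics/s4.png',cv2.resize(f['pixels'][60:220,200:400],None,fx=4,fy=4))"
```

```text
time_s: 9.05
position: [503.3, 176.0, 233.0]
orientation: [0.606, 0.795, -0.001, -0.0]
ft_force: [0.1, -0.3, -3.6]
gripper_width: 10.6
time_s: 9.45
position: [503.6, 177.0, 230.7]
orientation: [0.606, 0.796, 0.0, 0.0]
ft_force: [0.4, 0.9, -4.1]
gripper_width: 10.3
t 9.45 pos [503.6 177.  230.7] jaw 15.42 tool shift [10.7  1.3  1.7] turn -0.08 F [ 0.4  0.9 -4.1] w 10.3 zaxis [ 0.001  0.    -1.   ]
```

View pics/s4.png

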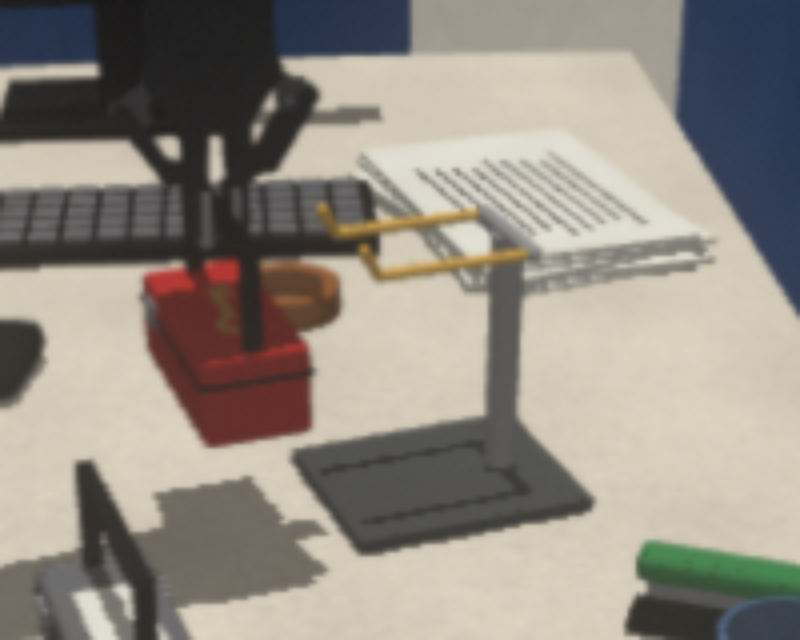

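View pics/top4.png

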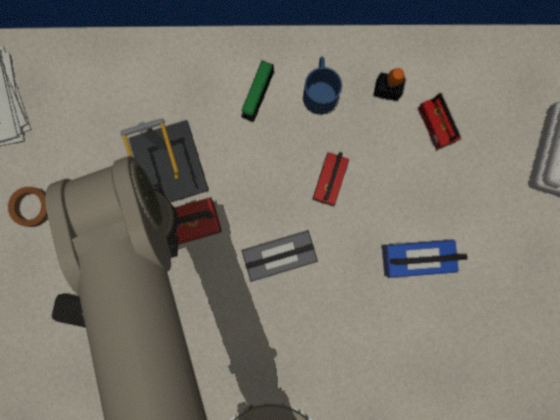

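The side crop shows the case level in front of the stand, with the prongs between the bar and the case top. The top view shows it aligned and the bystanders untouched. I'll align sideways, then go in.

```bash
python3 -m creep '[[3,3,0.5,0,0],[4,6,0.5,0,0],[3,10,0,0,0],[1,13,0,0,0],[0,14,0,0,0],[0,14,0,0,0],[0,14,0,0,0],[0,14,0,0,0]]'; python3 -c "
from h import *
goto(627.2,222.3,229,15.5)
f=save('side','side5')
cv2.imwrite('pics/s5.png',cv2.resize(f['pixels'][60:220,200:400],None,fx=4,fy=4))"
```

```text
time_s: 10.35
position: [586.4, 211.9, 228.8]
orientation: [0.605, 0.796, -0.0, -0.0]
ft_force: [0.1, -1.1, -4.0]
gripper_width: 10.3
t 10.35 pos [586.4 211.9 228.8] jaw 15.48 tool shift [-0.9 42.1 -0.2] turn -0.02 F [ 0.1 -1.1 -4. ] w 10.3 zaxis [-0. -0. -1.]
```

View pics/s5.png

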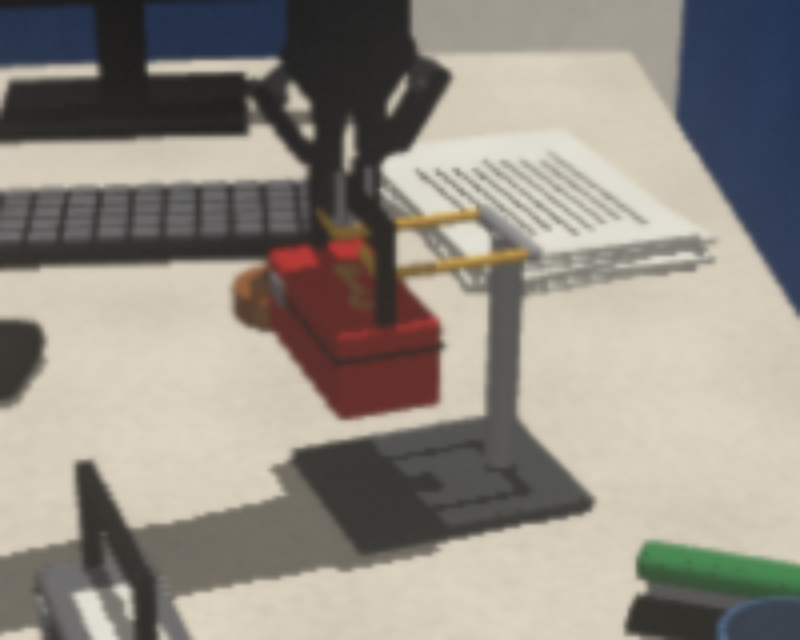

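The bar is above the prongs and already past the tips at about (325,215) and (365,255) in the crop, with no contact force. I'll finish the insertion and lower.

```bash
python3 -m creep '[[0,12,0,0,0],[0,11,0,0,0],[-1,8,0,0,0],[0,6,0,0,0],[0,3,0,0,0],[0,2,0,0,0],[0,0,0,0,0],[0,0,0,0,0]]'; python3 -m creep '[[0,0,3,0,0],[0,0,6,0,0],[0,0,7,0,0],[0,0,6,0,0],[0,0,4,0,0],[0,0,2,0,0],[0,0,0,0,0],[0,0,0,0,0]]'; python3 -c "
from h import *
goto(627.2,222.3,197,15.5)"
```

```text
time_s: 11.2
position: [625.8, 221.2, 229.4]
orientation: [0.606, 0.796, -0.0, -0.0]
ft_force: [0.7, -0.8, -4.2]
gripper_width: 10.6
time_s: 12.0
position: [626.2, 221.3, 201.5]
orientation: [0.606, 0.796, 0.0, 0.0]
ft_force: [0.0, 0.4, -3.9]
gripper_width: 10.3
t 12.0 pos [626.2 221.3 201.5] jaw 15.44 tool shift [0.7 1.3 4.5] turn -0.06 F [ 0.   0.4 -3.9] w 10.3 zaxis [ 0.  0. -1.]
```

```bash
python3 -m creep '[[0,0,1,0,0],[0,0,1,0,0],[0,0,1,0,0],[0,0,0,0,0]]'; python3 -m creep '[[0,0,1,0,0],[0,0,0,0,0]]';  python3 -c "
from h import *
goto(627.2,222.3,197,15.5)
f=save('side','side6')
cv2.imwrite('pics/s6.png',cv2.resize(f['pixels'][60:220,200:400],None,fx=4,fy=4))"
```

```text
time_s: 12.4
position: [625.9, 221.2, 198.1]
orientation: [0.606, 0.796, -0.0, -0.0]
ft_force: [-0.4, 0.0, -4.0]
gripper_width: 10.4
time_s: 12.6
position: [626.1, 221.3, 197.4]
orientation: [0.606, 0.796, 0.0, 0.0]
ft_force: [-0.3, -0.2, -4.3]
gripper_width: 10.4
t 12.6 pos [626.1 221.3 197.4] jaw 15.44 tool shift [0.7 1.3 0.4] turn -0.06 F [-0.3 -0.2 -4.3] w 10.4 zaxis [ 0.  0. -1.]
```

View pics/s6.png

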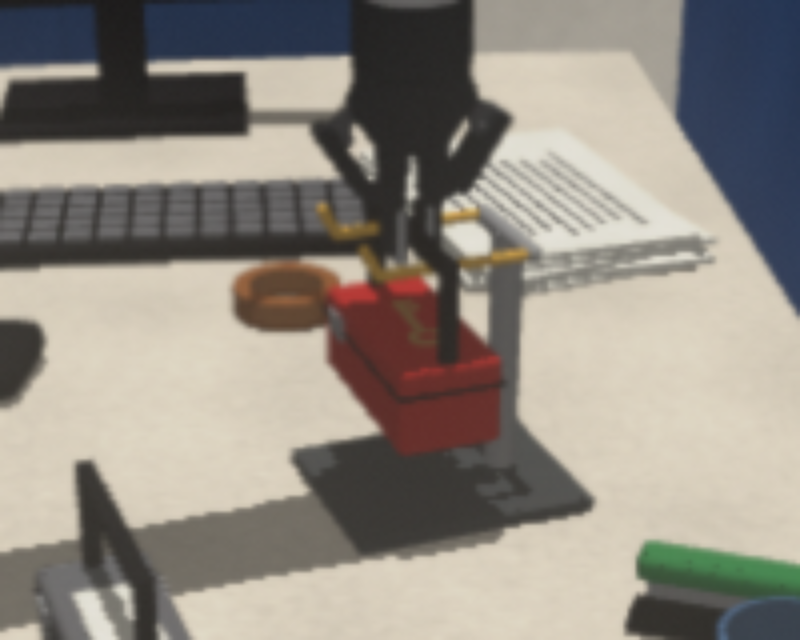

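Both prongs are under the bar, between tips and column, but the full 4 N is still on the wrist. I'll creep down until the force changes.

```bash
for i in 1 2 3; do python3 -m creep '[[0,0,0.7,0,0],[0,0,0,0,0]]' | grep -E 'pos|force'; done
```

```text
position: [626.1, 221.3, 197.2]
ft_force: [-2.0, -0.3, 2.1]
position: [626.2, 221.3, 197.1]
ft_force: [-4.4, -0.6, 5.8]
position: [626.2, 221.2, 197.1]
ft_force: [-5.5, -1.7, 9.3]
```

Contact came at z=197, as predicted. I'll relieve the preload and open part way.

```bash
python3 -m creep '[[0,0,-1,0,0],[0,0,0,0,0]]' 20; python3 -m creep '[[0,0,0,0,14],[0,0,0,0,18],[0,0,0,0,24],[0,0,0,0,30],[0,0,0,0,36],[0,0,0,0,40],[0,0,0,0,40],[0,0,0,0,40]]';  python3 -c "
from h import *
goto(627.2,222.3,197,15.5)
f=save('side','side7')
cv2.imwrite('pics/s7.png',cv2.resize(f['pixels'][60:220,200:400],None,fx=4,fy=4))"
```

```text
time_s: 13.45
position: [626.2, 221.2, 197.1]
orientation: [0.606, 0.796, 0.0, 0.0]
ft_force: [-4.4, -0.9, 6.9]
gripper_width: 10.4
time_s: 14.25
position: [626.0, 221.3, 196.2]
orientation: [0.606, 0.796, -0.0, -0.0]
ft_force: [-0.4, 0.0, 0.2]
gripper_width: 40.0
t 14.25 pos [626.  221.3 196.2] jaw 15.43 tool shift [ 0.7  1.4 -0.8] turn -0.07 F [-0.4  0.   0.2] w 40.0 zaxis [-0.  0. -1.]
```

View pics/s7.png

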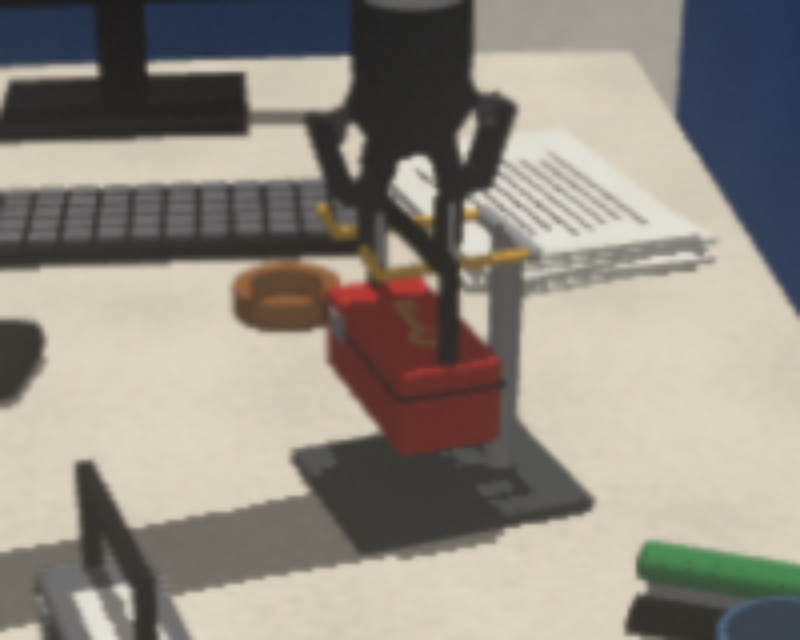

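The fingers are open, the case hangs level, and the wrist force is zero. I'll retreat straight up.

```bash
python3 -m creep '[[0,0,-3,0,40],[0,0,-6,0,40],[0,0,-10,0,40],[0,0,-15,0,40],[0,0,-20,0,40],[0,0,-25,0,40],[0,0,-25,0,40],[0,0,-15,0,40]]'; python3 -m creep '[[0,-20,0,0,40],[0,-40,0,0,40],[0,-45,0,0,40],[0,-40,0,0,40],[0,-15,0,0,40],[0,0,0,0,40],[0,0,0,0,40],[0,0,0,0,40]]';  python3 -c "
from h import *
f=save('side','side8');g=save('top','top8')
cv2.imwrite('pics/s8.png',cv2.resize(f['pixels'][60:220,200:400],None,fx=4,fy=4))"
```

```text
time_s: 15.1
position: [626.6, 221.2, 319.3]
orientation: [0.606, 0.796, 0.002, 0.001]
ft_force: [0.3, 0.5, 0.7]
gripper_width: 39.6
time_s: 15.9
position: [472.7, 178.8, 315.7]
orientation: [0.606, 0.796, 0.0, 0.0]
ft_force: [0.6, -0.6, 0.3]
gripper_width: 40.1
```

View pics/s8.png

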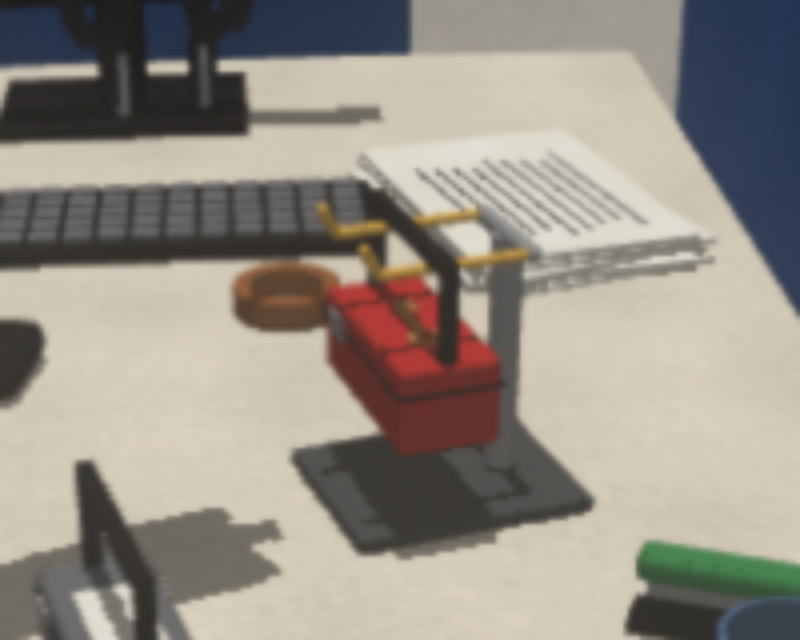

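View pics/top8.png

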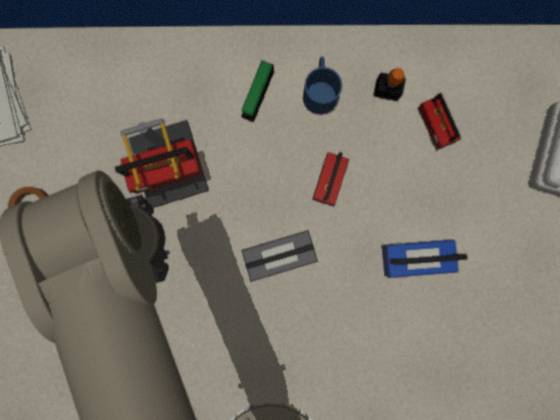

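The case hangs level with its bar across both prongs, inside the tips and clear of the base. The bystanders look unmoved. I'll check that it is still, then hand in.

```bash
python3 -m creep '[[0,0,0,0,40],[0,0,0,0,40],[0,0,0,0,40],[0,0,0,0,40],[0,0,0,0,40]]' >/dev/null; python3 -c "
from h import *
from cell import workorder
a=load('side8');f=save('side','side9');b=load('side0');t0=load('top0');t=load('top8')
d=lambda p,q,r:cv2.absdiff(p['pixels'],q['pixels'])[r[0]:r[1],r[2]:r[3]].mean().round(2)
print('case region change',d(a,f,(100,180,270,330)),'blue',d(t0,t,(230,285,375,470)),'grey',d(t0,t,(225,285,240,320)),'plain desk',d(t0,t,(300,400,350,500)))
print(observe()['time_s'],workorder.job_done())"
```

```text
case region change 0.53 blue 11.51 grey 11.3 plain desk 13.73
the job is handed in; nothing more can be done
16.55 None
```

I hung the red case, the largest of the three red ones, by its handle on both prongs of the stand and handed the job in at 16.55 s, well under the 43 s limit. No verdict is reported.

- **Hanging:** In the side and top views the bar lies across both prongs, inside the tips. The case is level and clear of the base. The bar met the prongs at a TCP height of 197 mm, which puts the case underside about 70 mm above the desk.
- **At rest:** Two side pictures about half a second apart showed almost no change around the case (0.53 grey levels).
- **Robot clear:** The gripper had backed off, and the wrist force was about zero.
- **Bystanders:** My picture-difference check on the blue and grey cases decided nothing. It was swamped by an overall brightness change, about 11 there against 14 on bare desk. By eye in the top view, both stand where they started.
- **Camera disagreement:** The two views differed by about 4 mm on where the red case stood at the start. I used a point between them, and the grasp held.

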